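# Shut the mould drawer and swing its locking bar across

## Task

Two small drawer units stand open on the bench: with the fingertips, push the drawer that holds the hollow mould half fully home, and only then push that unit's locking bar round until it lies flat along the drawer front. Only push, picking nothing up, and do not touch the mould half. Leave the other unit, with the tin of screws in it, and the things lying about as they are.

Things in the scene. Friction and masses are not known exactly. Their poses are not given: they have to be found in the camera images.
- mould_unit: grey sheet-steel bench drawer unit, fixed to the table, holding one drawer, the one with the cream hollow mould half in its drawer. Origin: centre of its underside on the table. Its x axis points to its back, its front (with the drawer) looks to its own -x, y to its left, z up. Carcass 160 mm deep (x -80..+80), 150 wide (y -75..+75), 85 high
- mould_unit_drawer (a joint): slide of the drawer of the unit with the mould, m it stands out: 0 = fully home (end stop), grows as it comes out along the unit's own -x, at most 0.125; it slides with about 1.5 N of friction and stays where it is left
- mould_unit_front (a point): centre of the outer face of the drawer front of the unit with the mould, 45 mm above the table, moves with the drawer; with the drawer home it lies 90 mm in front of the unit's origin. The flat front is 142 mm wide (along the unit's y), 10 mm thick and stands from 7 to 79 mm above the table, with a finger notch 44 wide, 12 deep in the middle of its top edge; drawer sides 59 mm high
- mould_unit_bar (a joint): hinge of the locking bar of the unit with the mould, rad, axis vertical: 0 = flat along the drawer front, pointing to the unit's +y (end stop); grows as it swings open, to 2.5; at pi/2 it points straight out. At angle q it points along (-sin q, cos q) in the unit's x, y. About 0.04 N m of friction; it stays where it is left
- mould_unit_bar_hinge (a point): hinge axis of the locking bar of the unit with the mould, at the right front corner of the unit (98 mm in front of its origin, 83 mm to its right), at the bar's mid height, 51 mm above the table; a pin and two knuckles there reach from 24 to 78 mm above the table
- mould_unit_bar_end (a point): centre of the rounded free end of the locking bar of the unit with the mould, 110 mm from its hinge axis, 51 mm above the table. The bar is a straight flat steel strip 8 mm thick, 26 mm high (38 to 64 mm above the table), its end disc of 26 mm reaching 123 mm from the hinge axis; at joint value 0 it lies 4 mm in front of the shut drawer
- tin_unit: grey sheet-steel bench drawer unit, fixed to the table, holding one drawer, of the same make, the one with the white tin of screws in its drawer: to be left alone. Origin: centre of its underside on the table. Its x axis points to its back, its front (with the drawer) looks to its own -x, y to its left, z up. Carcass 160 mm deep (x -80..+80), 150 wide (y -75..+75), 85 high
- tin_unit_drawer (a joint): slide of the drawer of the unit with the screw tin, m it stands out: 0 = fully home (end stop), grows as it comes out along the unit's own -x, at most 0.125; it slides with about 1.5 N of friction and stays where it is left
- tin_unit_front (a point): centre of the outer face of the drawer front of the unit with the screw tin, 45 mm above the table, moves with the drawer; with the drawer home it lies 90 mm in front of the unit's origin. The flat front is 142 mm wide (along the unit's y), 10 mm thick and stands from 7 to 79 mm above the table, with a finger notch 44 wide, 12 deep in the middle of its top edge; drawer sides 59 mm high
- tin_unit_bar (a joint): hinge of the locking bar of the unit with the screw tin, rad, axis vertical: 0 = flat along the drawer front, pointing to the unit's +y (end stop); grows as it swings open, to 2.5; at pi/2 it points straight out. At angle q it points along (-sin q, cos q) in the unit's x, y. About 0.04 N m of friction; it stays where it is left
- tin_unit_bar_hinge (a point): hinge axis of the locking bar of the unit with the screw tin, at the right front corner of the unit (98 mm in front of its origin, 83 mm to its right), at the bar's mid height, 51 mm above the table; a pin and two knuckles there reach from 24 to 78 mm above the table
- tin_unit_bar_end (a point): centre of the rounded free end of the locking bar of the unit with the screw tin, 110 mm from its hinge axis, 51 mm above the table. The bar is a straight flat steel strip 8 mm thick, 26 mm high (38 to 64 mm above the table), its end disc of 26 mm reaching 123 mm from the hinge axis; at joint value 0 it lies 4 mm in front of the shut drawer
- mould_half: cream silicone mould half like a small open trough, 66 x 110 x 35 mm, loose in the open drawer of its unit, long side across the drawer; origin: centre of its underside; rides along with the drawer, not to be touched
- screw_tin: white round open tin with screws, 74 mm across, 45 high, loose in the open drawer of the other unit; origin: centre of its underside; leave it alone
- mould_d: solid cream block-shaped mould part with rounded edges, 124 x 63 x 32 mm, origin at its centre underneath, on the table between the two units; bystander, leave it where it is
- tape_measure: tape measure, 64 x 76 x 31 mm, origin at its centre underneath, to the left of the left unit, lying among the work; bystander, leave it where it is
Mind the look-alikes: they are no part of the job. Leave any pink look-alike of the mould_unit alone.

How it is judged:
By the outcome, as a careful person would: the job done as asked, in the order asked, and still so for the second after the job is handed in, with the robot touching nothing.
It also fails if it takes over 48 s, if anything falls off the work surface, if the arm or the gripper's body presses on something with over 40 N, if the wrist force passes 120 N, or if a joint passes its speed limit or range.

## Robot

A 7-joint arm with a two-finger parallel gripper is mounted at the origin on the work surface; the furniture and walls round the work are solid. World frame = base frame: x ahead of the robot, y to its left, z up, the work surface at z = 0. Lengths are in mm, angles in degrees, forces in N, time in s.
With the tool pointing down it reaches from about 425 to 1025 mm from the base axis. Payload 3.6 kg.
Tool frame: the origin (TCP) lies midway between the tips of the shut fingers; the grasp point (between the pads) lies 19 mm behind it; z points along the fingers, x is the direction in which the jaws open and shut, and the axes are right-handed (so a half turn about z gives the same grasp; the last joint's range is limited). The gripper opens to 85 mm and grips with 20 to 120 N. Pads are 22 mm wide; open, the fingers measure 114 mm over their backs; the gripper's body (76 mm by 85 mm) begins 54 mm behind the grasp point. The pads swing forward as they close: fully open they stand 13 mm farther back than shut.
Start: joints at [67.695, 33.873, 2.773, 92.16, -1.908, 54.013, -1.931], TCP at [211.343, -693.516, 231.302] pointing down, gripper open.
Joint ranges: [-153.93, 153.93], [-27.13, 128.08], [-72.61, 78.16], [10.71, 143.7], [-87.88, 267.88], [4.46, 118.87], [-176.78, 176.78]. Speed limits (degrees/s): [147.25, 147.25, 180, 180, 180, 180, 180].

## Interface

Orientations are given as [roll, pitch, yaw] about the fixed x, y, z axes, in that order (R = Rz(yaw) Ry(pitch) Rx(roll)).
In Python, from plant import ctrl gives the robot as it stands.
- The arm moves only by the tool carry_out, never from a script. Its argument "plan" is a list of rows, each an object of numbers: "dx", "dy", "dz": the shift along the tool's x, y, z in mm; "wx", "wy", "wz": the turn, a rotation vector about the tool's x, y, z in degrees; "gripper": the gripper command: -1 is shut, 1 is fully open, values between are in proportion. A call has 1 to 8 rows; each row is the pose to reach, as a shift and turn from the pose commanded when the call began, along the tool's axes at that moment; what a row does not reach only later rows make up. A row lasts 1/12 s, in which the tool goes at most 41.7 mm and 7.16 degrees, less where a joint would pass 70% of its speed; a pose out of reach is approached as far as the arm can. A call with a gripper value outside its range is refused whole. The fingers move at their own pace and stop on an object; "newtons" is the grip in N (left out, the last holds). Time passes only in rows, so rows that repeat a pose let the fingers close. It gives the time, the measured TCP pose, the force and the opening at its end, in the units of the state.
- ctrl.state(): the state, without advancing time (a new reading comes with each control period).
- ctrl.read_camera(name): name is "side" or "top" or "wrist"; returns the picture (420x560x3 uint8, blue, green, red); there is no depth.
- ctrl.get_calibration(name): a dict with "fx", "fy", "cx", "cy" (pixels), "R" (3x3) and "t" (3): a world point X has camera coordinates R X + t. Camera axes: x right, y down, z forward; pixel columns grow to the right and rows downward; lengths in mm; the calibration is good to about 2 mm. A picture is of the moment at which its call begins: read the wrist's pose just before it. get_calibration takes no time and is no camera call; for the wrist camera it gives the pose at the moment of the call.
- ctrl.finish_job(): hands the job in, once; it reports no verdict.
Trained networks look in the newest picture that a camera, given by its name, has taken for a name from the list of things; names that differ only in an ending like _2 or _b are one class to them, and where a whole thing is asked for, a point or a joint stands for the part that bears it (a point fixed in the world has none). Each returns a list of dicts, best first, with "confidence" (0 to 1); they miss things now and then, are a little off and sometimes report something else, mostly with a low value. They report only what shows in the picture. A call takes as long as a camera call. They do not tell look-alikes from the thing itself.
- ctrl.boxes_of(camera, target): "xy" ([column, row] in pixels, amid what is visible of it).
- ctrl.trace(camera, target): "region" (420x560 bool, what is visible of it) and "xy" ([column, row] in pixels, amid what is visible of it).
- ctrl.place_of(camera, target): "xy" ([column, row] in pixels: a listed point, or the origin of a listed thing).
The state is a dict: "time": time; "joint_pos": joint angles; "dq": joint speeds; "joint_torque": joint torques, N m; "tcp_pos": TCP position; "ee_rot": TCP orientation; "ft_force": force on the tool from outside, world axes, zero at the start; "wrist_torque": the same for the moment, N m; "width": opening from 0.0 (shut) to 1.0 (fully open).
Only numpy, scipy, OpenCV 4.12 (cv2) and the standard library are available. Lean on these libraries where they do the work, as an engineer would, in place of code of your own. Each camera call takes 0.05 s, during which the arm holds its last target.

## Working session

There is one attempt and no reset: what is moved stays moved. The work goes in short steps, Python scripts to look and compute and a tool call to move; the robot and the scene stay as the last step left them, time stands still between calls to the robot, and variables do not carry over. Pictures are saved under pics/ and viewed, and the job is handed in when it is done.

Besides the shell and the picture viewer there is one more tool, called after "Emit:" by a JSON object that holds its "op" and its "data", one argument or row to a line. carry_out: Moves the arm, as the interface text tells. Its arguments: {"type":"object","properties":{"plan":{"type":"array","items":{"type":"object","properties":{"dx":{"type":"number"},"dy":{"type":"number"},"dz":{"type":"number"},"wx":{"type":"number"},"wy":{"type":"number"},"wz":{"type":"number"},"gripper":{"type":"number"}}}},"newtons":{"type":"number"}},"required":["plan"]}

```bash
mkdir -p pics; ls; python3 - <<'E'
from plant import ctrl
import cv2, json
s=ctrl.state(); print(s)
for n in ("side","top"):
    cv2.imwrite(f"pics/{n}0.png",ctrl.read_camera(n)); c=ctrl.get_calibration(n); print(n,c)
    for t in ["mould_unit_front","mould_unit_bar_hinge","mould_unit_bar_end","mould_unit","tin_unit","tin_unit_bar_end","tin_unit_bar_hinge","mould_half","screw_tin","mould_d","tape_measure"]:
        print(t,[(round(float(d["confidence"]),2),[round(float(v)) for v in d["xy"]]) for d in ctrl.place_of(n,t)])
E
```

```text
pics
{'time': 0.0, 'joint_pos': array([67.69389105, 33.92534523,  2.76791942, 92.23718447, -1.90948631,
       54.01309268, -1.93128334]), 'dq': array([ 0.15317962, -0.07023824, -0.07086046, -0.00183406,  0.01091656,
       -0.02776111,  0.02529008]), 'joint_torque': array([ 2.59039007e-05, -5.48690379e+01,  1.54628824e+00, -1.98122746e+01,
        9.30320268e-03,  8.81870161e-03,  3.10297654e-07]), 'tcp_pos': array([ 211.11376892, -692.70542645,  230.14092848]), 'ee_rot': array([ 1.79993667e+02,  1.29321719e-01, -7.30482404e+01]), 'ft_force': array([ 0.63885884,  0.50976469, -0.14732895]), 'wrist_torque': array([-0.01203943,  0.02178028,  0.04465963]), 'width': 1.0038667930493004}
side {'fx': 462.82555441186446, 'fy': 462.82555441186446, 'cx': 277.6386740929171, 'cy': 207.64529387338212, 'R': array([[-0.9846386 , -0.17364949,  0.01823956],
       [-0.12926089,  0.65471868, -0.74473826],
       [ 0.11738164, -0.7356557 , -0.66710737]]), 't': array([ 548.17545832,   67.23118869, 1423.60505115])}
mould_unit_front [(0.7, [287, 254]), (0.68, [350, 318])]
mould_unit_bar_hinge [(0.92, [352
[... 577 characters left out ...]
,  0.02133107, -0.11988327],
       [ 0.11970733, -0.00934702, -0.99276522]]), 't': array([  93.64963942,  551.64297229, 1735.43599941])}
mould_unit_front [(0.77, [235, 232]), (0.57, [350, 177]), (0.55, [182, 285])]
mould_unit_bar_hinge [(0.66, [256, 197]), (0.64, [275, 224]), (0.57, [206, 285])]
mould_unit_bar_end [(0.49, [275, 222]), (0.43, [175, 290])]
mould_unit [(0.62, [179, 265]), (0.57, [230, 178]), (0.4, [343, 224]), (0.24, [235, 229])]
tin_unit [(0.97, [348, 174])]
tin_unit_bar_end [(0.65, [383, 237])]
tin_unit_bar_hinge [(0.66, [372, 205]), (0.16, [235, 206])]
mould_half [(0.75, [231, 209])]
screw_tin [(0.7, [343, 204])]
mould_d [(0.9, [298, 232])]
tape_measure [(0.58, [157, 200])]
```

View pics/side0.png

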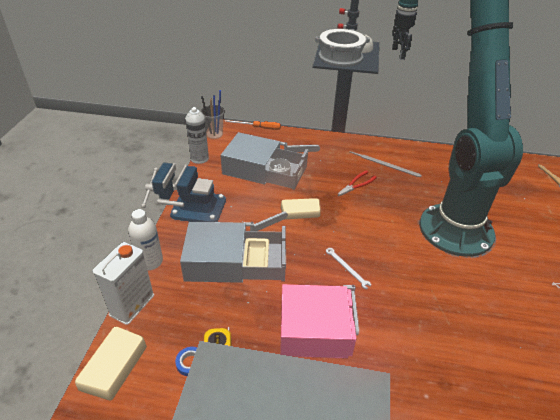

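View pics/top0.png

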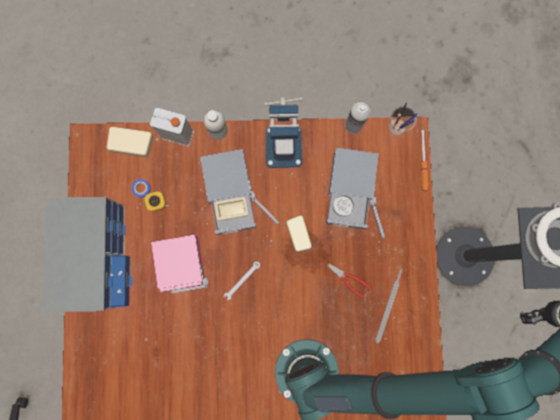

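```bash
python3 - <<'E'
import cv2
a=cv2.imread("pics/top0.png")[130:330,130:430]; cv2.imwrite("pics/top0c.png",cv2.resize(a,(800,533),interpolation=cv2.INTER_CUBIC))
a=cv2.imread("pics/side0.png")[120:370,180:420]; cv2.imwrite("pics/side0c.png",cv2.resize(a,(576,600),interpolation=cv2.INTER_CUBIC))
E
```

```text
(no output)
```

View pics/top0c.png

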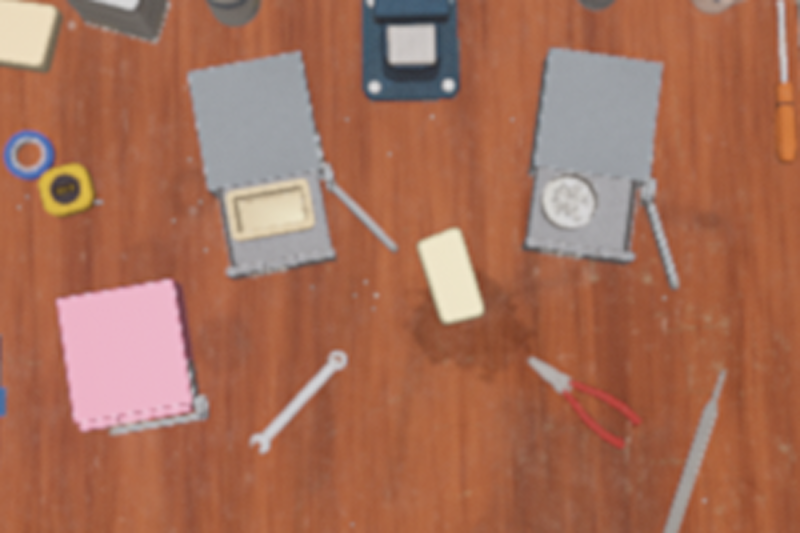

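View pics/side0c.png

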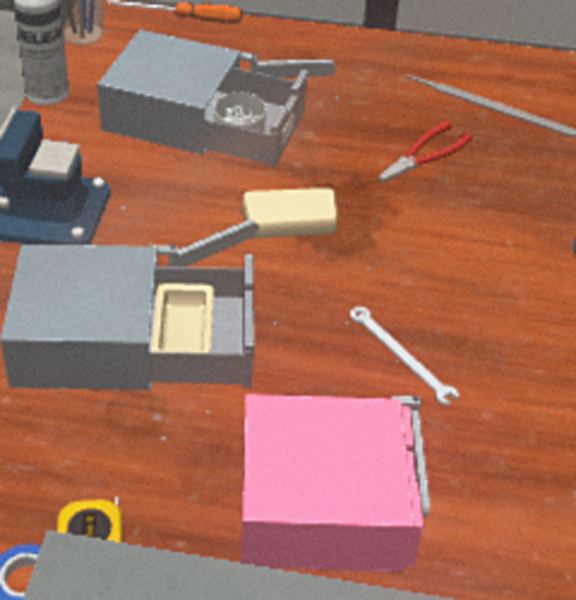

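Candidates in the top picture: the grey unit with the cream hollow mould half (carcass 226,178; front 235,232), the grey unit with the tin (348,174) and the pink look-alike (179,265). I choose the first. Its bar points out at about (275,222), towards the solid block mould_d at (298,232). Next I fit its pose.

```bash
cat > h.py <<'E'
import numpy as np, cv2
from scipy.optimize import least_squares
def proj(c,X):
    p=np.atleast_2d(X)@np.array(c["R"]).T+c["t"]; return np.c_[c["fx"]*p[:,0]/p[:,2]+c["cx"],c["fy"]*p[:,1]/p[:,2]+c["cy"]]
def model(p):
    x,y,a,d,q=p
    ux=np.array([np.cos(a),np.sin(a)]);uy=np.array([-ux[1],ux[0]])
    W=lambda lx,ly,z: np.r_[np.array([x,y])+lx*ux+ly*uy,z]
    hx,hy=-98,-83
    return dict(BL=W(80,75,85),BR=W(80,-75,85),FL=W(-80,75,85),FR=W(-80,-75,85),
      front=W(-90-d,0,45),DL=W(-90-d,71,79),DR=W(-90-d,-71,79),
      hinge=W(hx,hy,51),hingetop=W(hx,hy,78),end=W(hx-110*np.sin(q),hy+110*np.cos(q),51),
      tip=W(hx-123*np.sin(q),hy+123*np.cos(q),51), bFL=W(-80,75,0), bBL=W(80,75,0))
E
python3 - <<'E'
from h import *
from plant import ctrl
ct=ctrl.get_calibration("top");cs=ctrl.get_calibration("side")
k=300/800
T=lambda u,v:(130+u*k,130+v*k); S=lambda u,v:(180+u/2.4,120+v/2.4)
obs=[(ct,"BL",T(188,73)),(ct,"BR",T(300,52)),(ct,"FL",T(208,190)),(ct,"FR",T(326,168)),(ct,"DL",T(229,275)),(ct,"DR",T(335,257)),(ct,"end",(275,222)),(ct,"hinge",(256,197)),(ct,"front",(235,232)),
 (cs,"BL",S(3,370 if 0 else 331)),(cs,"FL",S(152,335)),(cs,"FR",S(156,247)),(cs,"BR",S(21,246)),(cs,"hinge",(254,231)),(cs,"end",(284,213)),(cs,"front",(287,254)),(cs,"DL",S(250,347)),(cs,"DR",S(249,257))]
f=lambda p:np.ravel([proj(c,model(p)[n])[0]-np.array(o) for c,n,o in obs])
r=least_squares(f,[650,150,0.1,70/1,1.2],loss="soft_l1",x_scale=[10,10,.1,10,.1])
print(np.round(r.x,3));print([(n,np.round(e,1).tolist()) for (c,n,o),e in zip(obs,f(r.x).reshape(-1,2))])
for k,v in model(r.x).items(): print(k,v.round())
for n,c in(("top",ct),("side",cs)):
    im=cv2.resize(cv2.imread(f"pics/{n}0.png"),None,fx=3,fy=3,interpolation=cv2.INTER_CUBIC)
    m=model(r.x)
    for kk,v in m.items():
        u=proj(c,v)[0]*3+1; cv2.circle(im,tuple(int(t) for t in u),3,(0,255,0),1)
    u=(proj(c,m["front"])[0]*3).astype(int); cv2.imwrite(f"pics/{n}_fit.png",im[max(0,u[1]-300):u[1]+200,max(0,u[0]-350):u[0]+300])
np.save("p.npy",r.x)
E
```

```text
[6.83614e+02 2.66081e+02 1.61000e-01 1.02677e+02 2.17500e+00]
[('BL', [-0.2, -0.6]), ('BR', [0.1, -0.3]), ('FL', [-0.1, 0.1]), ('FR', [-1.6, 0.6]), ('DL', [-1.1, 0.1]), ('DR', [-0.3, -0.6]), ('end', [1.3, -0.5]), ('hinge', [-1.7, 2.7]), ('front', [0.8, -1.6]), ('BL', [-0.6, 3.2]), ('FL', [-0.8, 2.9]), ('FR', [1.3, -0.6]), ('BR', [0.9, -1.4]), ('hinge', [-1.0, -1.9]), ('end', [0.4, 2.1]), ('front', [-1.3, -1.5]), ('DL', [1.9, -0.8]), ('DR', [2.3, -1.3])]
BL [751. 353.  85.]
BR [775. 205.  85.]
FL [593. 327.  85.]
FR [617. 179.  85.]
front [493. 235.  45.]
DL [482. 305.  79.]
DR [505. 165.  79.]
hinge [600. 168.  51.]
hingetop [600. 168.  78.]
end [521.  92.  51.]
tip [512.  83.  51.]
bFL [593. 327.   0.]
bBL [751. 353.   0.]
```

View pics/top_fit.png

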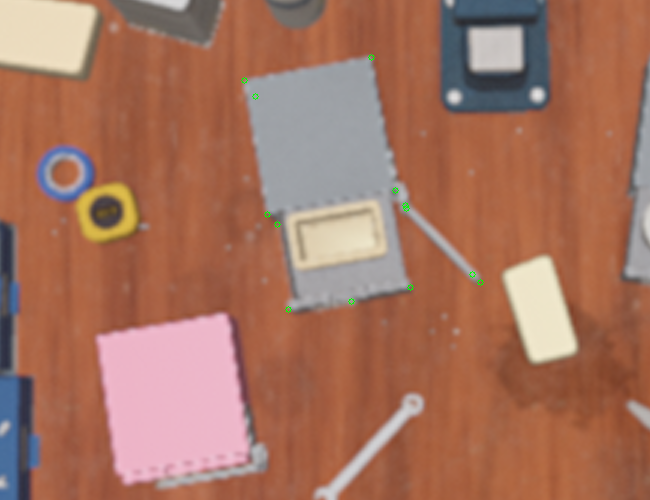

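View pics/side_fit.png

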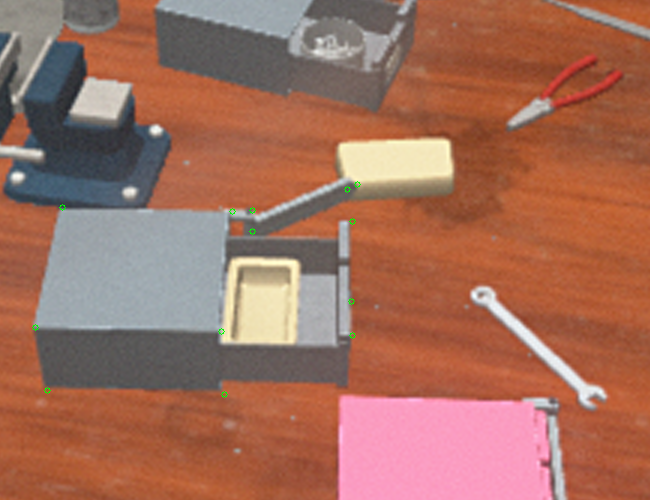

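The fit agrees to 1–3 px in both views: yaw 9.2°, drawer out about 103 mm, bar at about 125°. I'll move over with shut fingers and turn the tool so that its axes match the unit's.

Emit:
{"op": "carry_out", "data": {
  "plan": [
    {"dx": -292,"dy": -391,"dz": -70,"wz": 7.8,"gripper": -1},
    {"dx": -292,"dy": -391,"dz": -70,"wz": 7.8,"gripper": -1},
    {"dx": -292,"dy": -391,"dz": -70,"wz": 7.8,"gripper": -1},
    {"dx": -292,"dy": -391,"dz": -70,"wz": 7.8,"gripper": -1},
    {"dx": -292,"dy": -391,"dz": -70,"wz": 7.8,"gripper": -1},
    {"dx": -292,"dy": -391,"dz": -70,"wz": 7.8,"gripper": -1},
    {"dx": -292,"dy": -391,"dz": -70,"wz": 7.8,"gripper": -1},
    {"dx": -292,"dy": -391,"dz": -70,"wz": 7.8,"gripper": -1}
  ]
}}

```text
$.plan[0]: bad value
```

Emit:
{"op": "carry_out", "data": {
  "plan": [
    {"dx": -24,"dy": -32,"dz": -8,"wz": 4,"gripper": -1},
    {"dx": -48,"dy": -64,"dz": -16,"wz": 7.8,"gripper": -1},
    {"dx": -72,"dy": -96,"dz": -24,"wz": 7.8,"gripper": -1},
    {"dx": -96,"dy": -128,"dz": -32,"wz": 7.8,"gripper": -1},
    {"dx": -120,"dy": -160,"dz": -40,"wz": 7.8,"gripper": -1},
    {"dx": -144,"dy": -192,"dz": -48,"wz": 7.8,"gripper": -1},
    {"dx": -168,"dy": -224,"dz": -56,"wz": 7.8,"gripper": -1},
    {"dx": -192,"dy": -256,"dz": -60,"wz": 7.8,"gripper": -1}
  ]
}}

```text
$.plan[0]: bad value
```

Emit:
{"op": "carry_out", "data": {
  "plan": [
    {"dx": -24,"dy": -32,"dz": -8,"wx": 0,"wy": 0,"wz": 4,"gripper": -1},
    {"dx": -48,"dy": -64,"dz": -16,"wx": 0,"wy": 0,"wz": 7.8,"gripper": -1},
    {"dx": -72,"dy": -96,"dz": -24,"wx": 0,"wy": 0,"wz": 7.8,"gripper": -1},
    {"dx": -96,"dy": -128,"dz": -32,"wx": 0,"wy": 0,"wz": 7.8,"gripper": -1},
    {"dx": -120,"dy": -160,"dz": -40,"wx": 0,"wy": 0,"wz": 7.8,"gripper": -1},
    {"dx": -144,"dy": -192,"dz": -48,"wx": 0,"wy": 0,"wz": 7.8,"gripper": -1},
    {"dx": -168,"dy": -224,"dz": -56,"wx": 0,"wy": 0,"wz": 7.8,"gripper": -1},
    {"dx": -192,"dy": -256,"dz": -60,"wx": 0,"wy": 0,"wz": 7.8,"gripper": -1}
  ]
}}

```text
time: 1.87
tcp_pos: [401.5, -434.0, 292.6]
ee_rot: [-179.9, -0.1, -80.9]
ft_force: [1.7, 0.1, -0.3]
width: 0.001
```

All keys are needed in each row; that call moved as planned. Next I carry on towards the unit.

Emit:
{"op": "carry_out", "data": {
  "plan": [
    {"dx": -38,"dy": -12,"dz": 0,"wx": 0,"wy": 0,"wz": 0,"gripper": -1},
    {"dx": -76,"dy": -24,"dz": 0,"wx": 0,"wy": 0,"wz": 0,"gripper": -1},
    {"dx": -114,"dy": -36,"dz": 0,"wx": 0,"wy": 0,"wz": 0,"gripper": -1},
    {"dx": -152,"dy": -48,"dz": 0,"wx": 0,"wy": 0,"wz": 0,"gripper": -1},
    {"dx": -190,"dy": -60,"dz": 0,"wx": 0,"wy": 0,"wz": 0,"gripper": -1},
    {"dx": -228,"dy": -70,"dz": 0,"wx": 0,"wy": 0,"wz": 0,"gripper": -1},
    {"dx": -266,"dy": -80,"dz": 0,"wx": 0,"wy": 0,"wz": 0,"gripper": -1},
    {"dx": -304,"dy": -90,"dz": 0,"wx": 0,"wy": 0,"wz": 0,"gripper": -1}
  ]
}}

```text
time: 2.53
tcp_pos: [440.7, -119.0, 291.7]
ee_rot: [-179.9, -0.0, -80.9]
ft_force: [1.1, 0.2, -0.4]
width: -0.001
```

Emit:
{"op": "carry_out", "data": {
  "plan": [
    {"dx": -38,"dy": -9,"dz": 0,"wx": 0,"wy": 0,"wz": 0,"gripper": -1},
    {"dx": -76,"dy": -18,"dz": 0,"wx": 0,"wy": 0,"wz": 0,"gripper": -1},
    {"dx": -114,"dy": -27,"dz": 0,"wx": 0,"wy": 0,"wz": 0,"gripper": -1},
    {"dx": -152,"dy": -36,"dz": 0,"wx": 0,"wy": 0,"wz": 0,"gripper": -1},
    {"dx": -190,"dy": -45,"dz": 0,"wx": 0,"wy": 0,"wz": 0,"gripper": -1},
    {"dx": -228,"dy": -54,"dz": 0,"wx": 0,"wy": 0,"wz": 0,"gripper": -1},
    {"dx": -260,"dy": -60,"dz": 0,"wx": 0,"wy": 0,"wz": 0,"gripper": -1},
    {"dx": -260,"dy": -60,"dz": 0,"wx": 0,"wy": 0,"wz": 0,"gripper": -1}
  ]
}}

```text
time: 3.2
tcp_pos: [458.8, 154.0, 292.2]
ee_rot: [-179.8, 0.3, -80.2]
ft_force: [1.0, 0.5, -0.2]
width: 0.001
```

```bash
python3 - <<'E'
from h import *
from plant import ctrl
c=ctrl.get_calibration("wrist");im=ctrl.read_camera("wrist"); cv2.imwrite("pics/w1.png",im)
import pickle; pickle.dump(c,open("w1.pkl","wb"))
p=np.load("p.npy"); m=model(p); im=cv2.resize(im,None,fx=1.4,fy=1.4)
for k,v in m.items():
    u=proj(c,v)[0]; print(k,u.round()); cv2.circle(im,tuple(int(t*1.4) for t in u),4,(0,255,0),1)
cv2.imwrite("pics/w1f.png",im)
for t in ["mould_unit_front","mould_unit_bar_hinge","mould_unit_bar_end","mould_unit"]:
    print(t,[(round(float(d["confidence"]),2),[round(float(v)) for v in d["xy"]]) for d in ctrl.place_of("wrist",t)])
s=ctrl.state(); print(s["tcp_pos"],s["ee_rot"],s["time"])
E
```

```text
BL [  98. -207.]
BR [ 282. -206.]
FL [120.  12.]
FR [280.  13.]
front [213. 134.]
DL [139. 134.]
DR [275. 136.]
hinge [287.  42.]
hingetop [288.  36.]
end [342. 131.]
tip [348. 141.]
bFL [153.  34.]
bBL [ 140. -132.]
mould_unit_front [(0.77, [215, 132]), (0.72, [49, 261])]
mould_unit_bar_hinge [(0.94, [288, 39]), (0.72, [113, 272])]
mould_unit_bar_end [(0.89, [340, 131]), (0.87, [26, 269])]
mould_unit [(0.57, [62, 182]), (0.41, [211, 132])]
[458.60291201 143.76489311 291.15198678] [ 1.79967707e+02 -5.21361636e-02 -8.09914289e+01] 3.45
```

View pics/w1f.png

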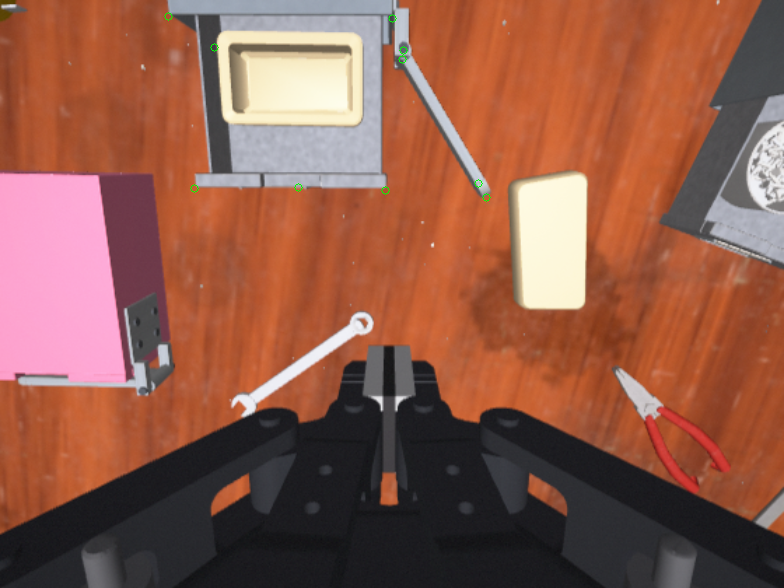

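The prediction from the fit lands within about 2 px in the wrist view: the hinge was predicted at (287,42) and detected at (288,39), and the bar end at (342,131) against (340,131). The close view shows the grey unit with the hollow cream mould, and the pink one at the left. I go down in front of the drawer centre, with tips at 45 mm.

Emit:
{"op": "carry_out", "data": {
  "plan": [
    {"dx": -30,"dy": 0,"dz": 28,"wx": 0,"wy": 0,"wz": 0,"gripper": -1},
    {"dx": -60,"dy": 0,"dz": 56,"wx": 0,"wy": 0,"wz": 0,"gripper": -1},
    {"dx": -85,"dy": 0,"dz": 88,"wx": 0,"wy": 0,"wz": 0,"gripper": -1},
    {"dx": -85,"dy": 0,"dz": 128,"wx": 0,"wy": 0,"wz": 0,"gripper": -1},
    {"dx": -85,"dy": 0,"dz": 168,"wx": 0,"wy": 0,"wz": 0,"gripper": -1},
    {"dx": -85,"dy": 0,"dz": 208,"wx": 0,"wy": 0,"wz": 0,"gripper": -1},
    {"dx": -85,"dy": 0,"dz": 246,"wx": 0,"wy": 0,"wz": 0,"gripper": -1},
    {"dx": -85,"dy": 0,"dz": 246,"wx": 0,"wy": 0,"wz": 0,"gripper": -1}
  ]
}}

```text
time: 4.12
tcp_pos: [441.5, 225.3, 38.8]
ee_rot: [179.3, -0.4, -81.0]
ft_force: [-0.7, 0.1, -0.7]
width: 0.003
```

```bash
cat >> h.py <<'E'
def loc(s,p):
    a=p[2]; r=s["tcp_pos"][:2]-p[:2]; return np.array([np.cos(a)*r[0]+np.sin(a)*r[1],-np.sin(a)*r[0]+np.cos(a)*r[1],s["tcp_pos"][2]])
def rep():
    from plant import ctrl
    p=np.load("p.npy"); s=ctrl.state(); a=p[2]; F=s["ft_force"]
    print("t",s["time"],"local",loc(s,p).round(1),"rot",s["ee_rot"].round(1),"Floc",np.round([np.cos(a)*F[0]+np.sin(a)*F[1],-np.sin(a)*F[0]+np.cos(a)*F[1],F[2]],1))
E
python3 - <<'E'
from h import *; rep()
E
```

```text
t 4.1167 local [-245.5   -1.4   38.8] rot [179.3  -0.4 -81. ] Floc [-0.6  0.2 -0.7]
```

Emit:
{"op": "carry_out", "data": {
  "plan": [
    {"dx": 0,"dy": -18,"dz": -2,"wx": 0,"wy": 0,"wz": 0,"gripper": -1},
    {"dx": 0,"dy": -34,"dz": -3,"wx": 0,"wy": 0,"wz": 0,"gripper": -1},
    {"dx": 0,"dy": -42,"dz": -3,"wx": 0,"wy": 0,"wz": 0,"gripper": -1},
    {"dx": 0,"dy": -50,"dz": -3,"wx": 0,"wy": 0,"wz": 0,"gripper": -1},
    {"dx": 0,"dy": -60,"dz": -3,"wx": 0,"wy": 0,"wz": 0,"gripper": -1},
    {"dx": 0,"dy": -70,"dz": -3,"wx": 0,"wy": 0,"wz": 0,"gripper": -1},
    {"dx": 0,"dy": -80,"dz": -3,"wx": 0,"wy": 0,"wz": 0,"gripper": -1},
    {"dx": 0,"dy": -90,"dz": -3,"wx": 0,"wy": 0,"wz": 0,"gripper": -1}
  ]
}}

```text
time: 4.78
tcp_pos: [534.7, 243.6, 48.8]
ee_rot: [-180.0, -0.0, -80.9]
ft_force: [-2.3, -1.1, 0.7]
width: 0.002
```

```bash
python3 - <<'E'
from h import *; rep()
from plant import ctrl
cv2.imwrite("pics/w2.png",ctrl.read_camera("wrist"))
E
```

```text
t 4.7833 local [-150.6    1.7   48.8] rot [-180.    -0.   -80.9] Floc [-2.5 -0.7  0.7]
```

View pics/w2.png

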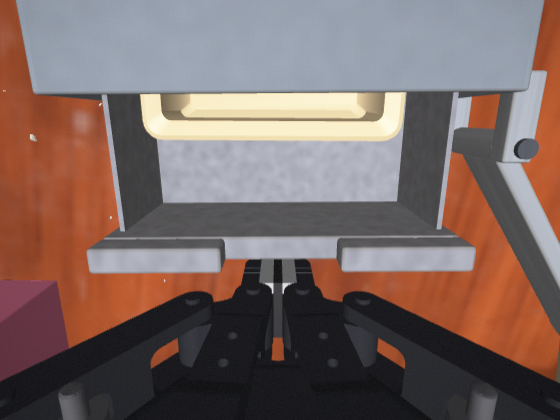

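The fingers are centred on the front, with the notch at columns 222–340, and the drawer is sliding with about 2.5 N. I push on and slow down towards the stop.

Emit:
{"op": "carry_out", "data": {
  "plan": [
    {"dx": 0,"dy": -8,"dz": 2,"wx": 0,"wy": 0,"wz": 0,"gripper": -1},
    {"dx": 0,"dy": -16,"dz": 2,"wx": 0,"wy": 0,"wz": 0,"gripper": -1},
    {"dx": 0,"dy": -24,"dz": 2,"wx": 0,"wy": 0,"wz": 0,"gripper": -1},
    {"dx": 0,"dy": -31,"dz": 2,"wx": 0,"wy": 0,"wz": 0,"gripper": -1},
    {"dx": 0,"dy": -36,"dz": 2,"wx": 0,"wy": 0,"wz": 0,"gripper": -1},
    {"dx": 0,"dy": -40,"dz": 2,"wx": 0,"wy": 0,"wz": 0,"gripper": -1},
    {"dx": 0,"dy": -43,"dz": 2,"wx": 0,"wy": 0,"wz": 0,"gripper": -1},
    {"dx": 0,"dy": -45,"dz": 2,"wx": 0,"wy": 0,"wz": 0,"gripper": -1}
  ]
}}

```text
time: 5.5
tcp_pos: [578.6, 251.0, 46.1]
ee_rot: [180.0, 0.0, -80.8]
ft_force: [-1.3, -0.1, -0.7]
width: 0.002
```

```bash
python3 - <<'E'
from h import *; rep()
from plant import ctrl
cv2.imwrite("pics/w3.png",ctrl.read_camera("wrist"))
E
```

```text
t 5.5 local [-106.1    2.    46.1] rot [180.    0.  -80.8] Floc [-1.3  0.1 -0.7]
```

View pics/w3.png

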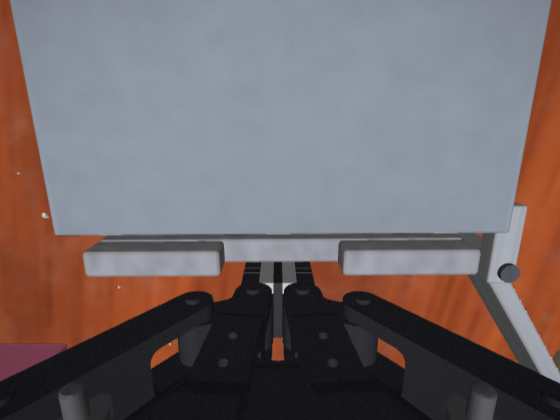

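Not at the stop yet: a few mm remain and the force is only the sliding friction. I go on in small steps until the force rises.

Emit:
{"op": "carry_out", "data": {
  "plan": [
    {"dx": 0,"dy": -2,"dz": 0,"wx": 0,"wy": 0,"wz": 0,"gripper": -1},
    {"dx": 0,"dy": -4,"dz": 0,"wx": 0,"wy": 0,"wz": 0,"gripper": -1},
    {"dx": 0,"dy": -5,"dz": 0,"wx": 0,"wy": 0,"wz": 0,"gripper": -1},
    {"dx": 0,"dy": -5,"dz": 0,"wx": 0,"wy": 0,"wz": 0,"gripper": -1}
  ]
}}

```text
time: 5.88
tcp_pos: [583.7, 251.6, 46.4]
ee_rot: [-180.0, 0.0, -80.9]
ft_force: [-1.5, 1.4, -0.2]
width: -0.001
```

Emit:
{"op": "carry_out", "data": {
  "plan": [
    {"dx": 0,"dy": -1,"dz": 0,"wx": 0,"wy": 0,"wz": 0,"gripper": -1},
    {"dx": 0,"dy": -2,"dz": 0,"wx": 0,"wy": 0,"wz": 0,"gripper": -1},
    {"dx": 0,"dy": -2,"dz": 0,"wx": 0,"wy": 0,"wz": 0,"gripper": -1}
  ]
}}

```text
time: 6.13
tcp_pos: [585.6, 251.9, 46.3]
ee_rot: [-180.0, -0.0, -80.9]
ft_force: [-0.6, 0.0, -0.6]
width: 0.004
```

```bash
python3 - <<'E'
from h import *; rep()
E
```

```text
t 6.1333 local [-99.1   1.8  46.3] rot [-180.    -0.   -80.9] Floc [-0.5  0.1 -0.6]
```

Emit:
{"op": "carry_out", "data": {
  "plan": [
    {"dx": 0,"dy": -1,"dz": 0,"wx": 0,"wy": 0,"wz": 0,"gripper": -1},
    {"dx": 0,"dy": -2,"dz": 0,"wx": 0,"wy": 0,"wz": 0,"gripper": -1},
    {"dx": 0,"dy": -3,"dz": 0,"wx": 0,"wy": 0,"wz": 0,"gripper": -1},
    {"dx": 0,"dy": -3,"dz": 0,"wx": 0,"wy": 0,"wz": 0,"gripper": -1}
  ]
}}

```text
time: 6.47
tcp_pos: [586.7, 252.1, 46.3]
ee_rot: [179.8, -0.1, -80.8]
ft_force: [-4.0, 0.2, 4.4]
width: -0.001
```

```bash
python3 - <<'E'
from h import *; rep()
from plant import ctrl
cv2.imwrite("pics/w4.png",ctrl.read_camera("wrist"))
E
```

```text
t 6.4667 local [-97.9   1.8  46.3] rot [ 1.798e+02 -1.000e-01 -8.080e+01] Floc [-3.9  0.8  4.4]
```

View pics/w4.png

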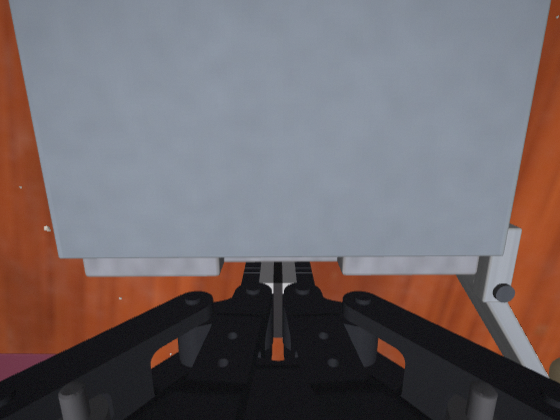

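The force is rising and the tips no longer follow the command, so the drawer is at its stop. I press 3 mm more to make sure.

Emit:
{"op": "carry_out", "data": {
  "plan": [
    {"dx": 0,"dy": -2,"dz": 0,"wx": 0,"wy": 0,"wz": 0,"gripper": -1},
    {"dx": 0,"dy": -3,"dz": 0,"wx": 0,"wy": 0,"wz": 0,"gripper": -1},
    {"dx": 0,"dy": -3,"dz": 0,"wx": 0,"wy": 0,"wz": 0,"gripper": -1}
  ]
}}

```text
time: 6.77
tcp_pos: [586.7, 252.1, 46.1]
ee_rot: [179.5, -0.1, -80.8]
ft_force: [-9.6, -1.4, 8.3]
width: -0.001
```

```bash
python3 - <<'E'
from h import *; rep()
E
```

```text
t 6.7667 local [-97.9   1.7  46.1] rot [ 1.795e+02 -1.000e-01 -8.080e+01] Floc [-9.7  0.2  8.3]
```

The drawer is home: 9.7 N of reaction and no motion. Now I back off, go up and over the bar, and come down on its far side, staying above the 32 mm high block.

Emit:
{"op": "carry_out", "data": {
  "plan": [
    {"dx": 0,"dy": 25,"dz": 0,"wx": 0,"wy": 0,"wz": 0,"gripper": -1},
    {"dx": 0,"dy": 50,"dz": -20,"wx": 0,"wy": 0,"wz": 0,"gripper": -1},
    {"dx": 0,"dy": 56,"dz": -60,"wx": 0,"wy": 0,"wz": 0,"gripper": -1},
    {"dx": 15,"dy": 56,"dz": -95,"wx": 0,"wy": 0,"wz": 0,"gripper": -1},
    {"dx": 52,"dy": 56,"dz": -100,"wx": 0,"wy": 0,"wz": 0,"gripper": -1},
    {"dx": 92,"dy": 56,"dz": -100,"wx": 0,"wy": 0,"wz": 0,"gripper": -1},
    {"dx": 132,"dy": 56,"dz": -100,"wx": 0,"wy": 0,"wz": 0,"gripper": -1},
    {"dx": 162,"dy": 56,"dz": -100,"wx": 0,"wy": 0,"wz": 0,"gripper": -1}
  ]
}}

```text
time: 7.43
tcp_pos: [564.0, 79.7, 147.2]
ee_rot: [-179.8, -0.1, -81.0]
ft_force: [0.7, -0.1, -0.1]
width: 0.001
```

```bash
python3 - <<'E'
from h import *
from plant import ctrl
c=ctrl.get_calibration("wrist");im=ctrl.read_camera("wrist"); rep()
cv2.imwrite("pics/w5.png",im)
for t in ["mould_unit_bar_hinge","mould_unit_bar_end"]:
    print(t,[(round(float(d["confidence"]),2),[round(float(v)) for v in d["xy"]]) for d in ctrl.place_of("wrist",t)])
m=model(np.load("p.npy"))
for k in("hinge","end","tip"):print(k,proj(c,m[k]))
E
```

```text
t 7.4833 local [-148.6 -172.8  146.6] rot [-179.9   -0.4  -81.6] Floc [-0.5 -4.8 -1. ]
mould_unit_bar_hinge [(0.84, [160, 138])]
mould_unit_bar_end [(0.59, [250, 261])]
hinge [[159.83791774 141.03006947]]
end [[251.8677136  259.77106103]]
tip [[261.64949927 272.39196188]]
```

View pics/w5.png

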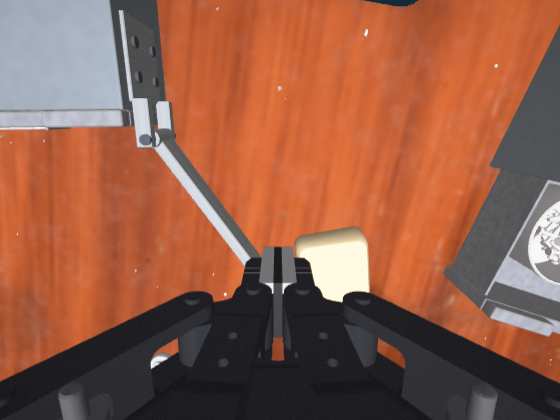

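Emit:
{"op": "carry_out", "data": {
  "plan": [
    {"dx": 0,"dy": 0,"dz": 20,"wx": 0,"wy": 0,"wz": 0,"gripper": -1},
    {"dx": 0,"dy": 0,"dz": 50,"wx": 0,"wy": 0,"wz": 0,"gripper": -1},
    {"dx": 0,"dy": 0,"dz": 70,"wx": 0,"wy": 0,"wz": 0,"gripper": -1},
    {"dx": 0,"dy": 0,"dz": 70,"wx": 0,"wy": 0,"wz": 0,"gripper": -1},
    {"dx": 0,"dy": 0,"dz": 70,"wx": 0,"wy": 0,"wz": 0,"gripper": -1}
  ]
}}

```text
time: 8.0
tcp_pos: [561.6, 85.5, 75.8]
ee_rot: [180.0, 0.0, -80.7]
ft_force: [-0.1, 0.1, -0.4]
width: 0.002
```

```bash
python3 - <<'E'
from h import *
from plant import ctrl
c=ctrl.get_calibration("wrist");im=ctrl.read_camera("wrist"); rep()
cv2.imwrite("pics/w6.png",im)
E
```

```text
t 8.05 local [-148.6 -158.8   76.8] rot [-179.9    0.   -80.8] Floc [0.2 0.8 0.9]
```

View pics/w6.png

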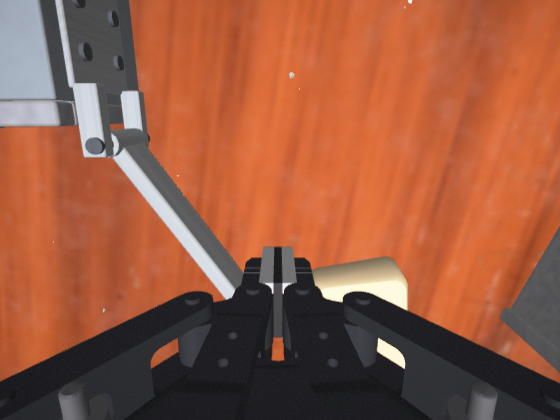

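```bash
python3 - <<'E'
import numpy as np
for q in [2.175,2.03,1.88,1.73,1.58,1.43,1.28,1.13,.98,.83,.68,.53,.38,.25,.15,.08]:
    n=np.array([-np.cos(q),-np.sin(q)]); off=4+8*abs(n[0])+14.5*abs(n[1])
    P=np.array([-98,-83])+80*np.array([-np.sin(q),np.cos(q)])+off*n
    d=P-np.array([-149,-165]); print(q,P.round(1),"tool dx",round(-d[1]),"dy",round(-d[0]))
E
```

```text
2.175 [-152.2 -145.3] tool dx -20 dy 3
2.03 [-160.6 -136.9] tool dx -28 dy 12
1.88 [-168.  -126.6] tool dx -38 dy 19
1.73 [-173.9 -115. ] tool dx -50 dy 25
1.58 [-177.8 -102.3] tool dx -63 dy 29
1.43 [-179.9  -91.1] tool dx -74 dy 31
1.28 [-180.4  -79.4] tool dx -86 dy 31
1.13 [-179.1  -67.4] tool dx -98 dy 30
0.98 [-175.9  -55.5] tool dx -110 dy 27
0.83 [-170.6  -43.8] tool dx -121 dy 22
0.68 [-163.3  -33. ] tool dx -132 dy 14
0.53 [-154.2  -23.2] tool dx -142 dy 5
0.38 [-143.3  -14.9] tool dx -150 dy -6
0.25 [-132.7   -9.3] tool dx -156 dy -16
0.15 [-123.9   -6. ] tool dx -159 dy -25
0.08 [-117.5   -4.3] tool dx -161 dy -32
```

Emit:
{"op": "carry_out", "data": {
  "plan": [
    {"dx": 6,"dy": 0,"dz": 15,"wx": 0,"wy": 0,"wz": 0,"gripper": -1},
    {"dx": 6,"dy": 0,"dz": 30,"wx": 0,"wy": 0,"wz": 0,"gripper": -1},
    {"dx": 6,"dy": 0,"dz": 30,"wx": 0,"wy": 0,"wz": 0,"gripper": -1},
    {"dx": 6,"dy": 0,"dz": 30,"wx": 0,"wy": 0,"wz": 0,"gripper": -1}
  ]
}}

```text
time: 8.38
tcp_pos: [563.4, 78.8, 47.3]
ee_rot: [-179.9, 0.0, -80.8]
ft_force: [-0.1, 0.1, -0.8]
width: 0.001
```

```bash
python3 - <<'E'
from h import *
from plant import ctrl
im=ctrl.read_camera("wrist"); rep()
cv2.imwrite("pics/w7.png",im)
E
```

```text
t 8.4333 local [-148.4 -165.5   47.6] rot [-179.9    0.   -80.8] Floc [0.9 0.3 0.7]
```

View pics/w7.png

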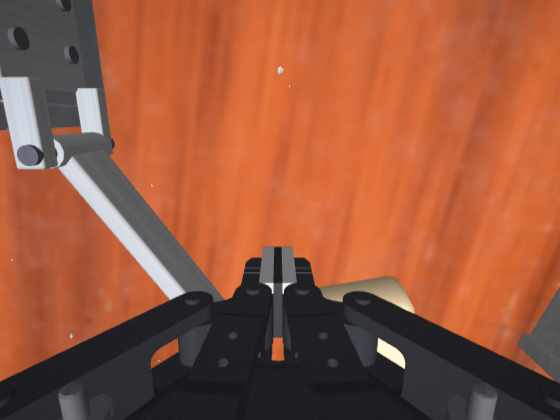

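The tips are at bar height, z about 47, on the back side of the bar with a clear gap and above the block. I sweep the bar along the arc.

Emit:
{"op": "carry_out", "data": {
  "plan": [
    {"dx": -10,"dy": 2,"dz": 0,"wx": 0,"wy": 0,"wz": 0,"gripper": -1},
    {"dx": -20,"dy": 4,"dz": 0,"wx": 0,"wy": 0,"wz": 0,"gripper": -1},
    {"dx": -28,"dy": 12,"dz": 0,"wx": 0,"wy": 0,"wz": 0,"gripper": -1},
    {"dx": -38,"dy": 19,"dz": 0,"wx": 0,"wy": 0,"wz": 0,"gripper": -1},
    {"dx": -50,"dy": 25,"dz": 0,"wx": 0,"wy": 0,"wz": 0,"gripper": -1},
    {"dx": -63,"dy": 29,"dz": 0,"wx": 0,"wy": 0,"wz": 0,"gripper": -1},
    {"dx": -74,"dy": 31,"dz": 0,"wx": 0,"wy": 0,"wz": 0,"gripper": -1},
    {"dx": -86,"dy": 31,"dz": 0,"wx": 0,"wy": 0,"wz": 0,"gripper": -1}
  ]
}}

```text
time: 9.1
tcp_pos: [516.8, 159.0, 46.4]
ee_rot: [179.9, -0.0, -80.8]
ft_force: [1.6, -1.9, -0.3]
width: 0.002
```

```bash
python3 - <<'E'
from h import *
from plant import ctrl
im=ctrl.read_camera("wrist"); rep()
cv2.imwrite("pics/w8.png",im)
E
```

```text
t 9.15 local [-181.   -75.2   46.5] rot [-1.80e+02  1.00e-01 -8.06e+01] Floc [-0.1  2.4  0.2]
```

View pics/w8.png

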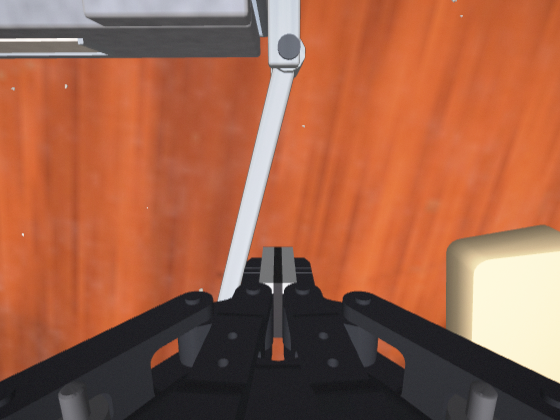

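The bar follows at the left of the fingers and now stands at about 75°. I continue.

Emit:
{"op": "carry_out", "data": {
  "plan": [
    {"dx": -12,"dy": -1,"dz": 0,"wx": 0,"wy": 0,"wz": 0,"gripper": -1},
    {"dx": -24,"dy": -4,"dz": 0,"wx": 0,"wy": 0,"wz": 0,"gripper": -1},
    {"dx": -35,"dy": -9,"dz": 0,"wx": 0,"wy": 0,"wz": 0,"gripper": -1},
    {"dx": -46,"dy": -17,"dz": 0,"wx": 0,"wy": 0,"wz": 0,"gripper": -1},
    {"dx": -56,"dy": -26,"dz": 0,"wx": 0,"wy": 0,"wz": 0,"gripper": -1},
    {"dx": -64,"dy": -37,"dz": 0,"wx": 0,"wy": 0,"wz": 0,"gripper": -1},
    {"dx": -70,"dy": -47,"dz": 0,"wx": 0,"wy": 0,"wz": 0,"gripper": -1},
    {"dx": -73,"dy": -56,"dz": 0,"wx": 0,"wy": 0,"wz": 0,"gripper": -1}
  ]
}}

```text
time: 9.82
tcp_pos: [563.1, 241.3, 46.3]
ee_rot: [-180.0, 0.1, -80.8]
ft_force: [0.1, -1.1, 0.5]
width: -0.002
```

```bash
python3 - <<'E'
from h import *
from plant import ctrl
im=ctrl.read_camera("wrist"); rep()
cv2.imwrite("pics/w9.png",im)
E
```

```text
t 9.8667 local [-120.3   -4.7   46.5] rot [-1.798e+02  1.000e-01 -8.080e+01] Floc [0.8 0.9 0.7]
```

View pics/w9.png

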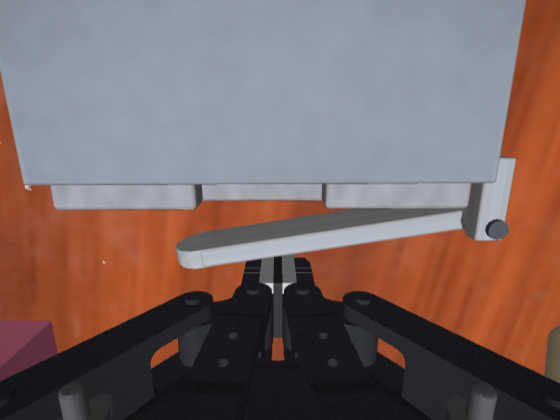

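Emit:
{"op": "carry_out", "data": {
  "plan": [
    {"dx": 0,"dy": -4,"dz": 0,"wx": 0,"wy": 0,"wz": 0,"gripper": -1},
    {"dx": 0,"dy": -8,"dz": 0,"wx": 0,"wy": 0,"wz": 0,"gripper": -1},
    {"dx": 0,"dy": -11,"dz": 0,"wx": 0,"wy": 0,"wz": 0,"gripper": -1},
    {"dx": 0,"dy": -13,"dz": 0,"wx": 0,"wy": 0,"wz": 0,"gripper": -1},
    {"dx": 0,"dy": -15,"dz": 0,"wx": 0,"wy": 0,"wz": 0,"gripper": -1},
    {"dx": 0,"dy": -15,"dz": 0,"wx": 0,"wy": 0,"wz": 0,"gripper": -1}
  ]
}}

```text
time: 10.37
tcp_pos: [576.4, 241.1, 46.2]
ee_rot: [179.9, -0.0, -80.9]
ft_force: [-1.4, -0.1, -0.1]
width: -0.0
```

```bash
python3 - <<'E'
from h import *
from plant import ctrl
im=ctrl.read_camera("wrist"); rep()
cv2.imwrite("pics/w10.png",im)
E
```

```text
t 10.4167 local [-109.8   -7.5   46.2] rot [179.9  -0.  -80.9] Floc [-1.4 -0.5 -0.4]
```

View pics/w10.png

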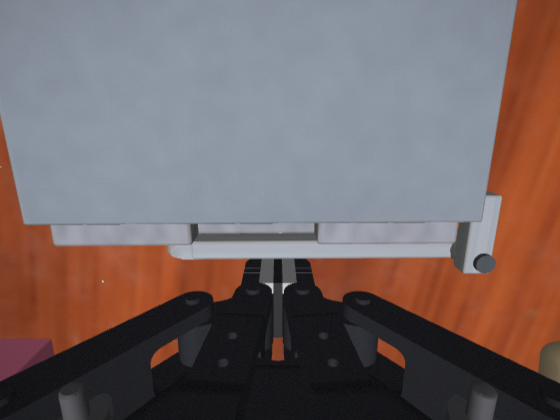

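The bar lies parallel to the front, and the tips are at local x = -109.8 against the expected -110. I press lightly until the stop pushes back.

Emit:
{"op": "carry_out", "data": {
  "plan": [
    {"dx": 0,"dy": -2,"dz": 0,"wx": 0,"wy": 0,"wz": 0,"gripper": -1},
    {"dx": 0,"dy": -4,"dz": 0,"wx": 0,"wy": 0,"wz": 0,"gripper": -1},
    {"dx": 0,"dy": -5,"dz": 0,"wx": 0,"wy": 0,"wz": 0,"gripper": -1},
    {"dx": 0,"dy": -5,"dz": 0,"wx": 0,"wy": 0,"wz": 0,"gripper": -1}
  ]
}}

```text
time: 10.75
tcp_pos: [576.5, 241.0, 45.9]
ee_rot: [179.4, -0.2, -80.8]
ft_force: [-10.0, -2.4, 7.8]
width: 0.0
```

```bash
python3 - <<'E'
from h import *
rep()
E
```

```text
t 10.75 local [-109.8   -7.6   45.9] rot [179.4  -0.2 -80.8] Floc [-10.2  -0.8   7.8]
```

The bar is at its end stop: 10 N and no motion. I retreat straight back and up.

Emit:
{"op": "carry_out", "data": {
  "plan": [
    {"dx": 0,"dy": 15,"dz": 0,"wx": 0,"wy": 0,"wz": 0,"gripper": -1},
    {"dx": 0,"dy": 40,"dz": 0,"wx": 0,"wy": 0,"wz": 0,"gripper": -1},
    {"dx": 0,"dy": 70,"dz": -20,"wx": 0,"wy": 0,"wz": 0,"gripper": -1},
    {"dx": 0,"dy": 90,"dz": -55,"wx": 0,"wy": 0,"wz": 0,"gripper": -1},
    {"dx": 0,"dy": 90,"dz": -95,"wx": 0,"wy": 0,"wz": 0,"gripper": -1},
    {"dx": 0,"dy": 90,"dz": -135,"wx": 0,"wy": 0,"wz": 0,"gripper": -1},
    {"dx": 0,"dy": 90,"dz": -170,"wx": 0,"wy": 0,"wz": 0,"gripper": -1},
    {"dx": 0,"dy": 90,"dz": -170,"wx": 0,"wy": 0,"wz": 0,"gripper": -1}
  ]
}}

```text
time: 11.42
tcp_pos: [497.8, 230.6, 223.8]
ee_rot: [-179.1, 0.3, -80.9]
ft_force: [-0.1, 1.0, 0.3]
width: -0.003
```

```bash
python3 - <<'E'
from h import *
from plant import ctrl
rep()
c=ctrl.get_calibration("wrist");im=ctrl.read_camera("wrist"); p=np.load("p.npy").copy(); p[3]=0;p[4]=0; m=model(p)
for t in ["mould_unit_front","mould_unit_bar_hinge","mould_unit_bar_end"]:
    print(t,[(round(float(d["confidence"]),2),[round(float(v)) for v in d["xy"]]) for d in ctrl.place_of("wrist",t)])
for k in("front","hinge","end","DL","DR"):print(k,proj(c,m[k])[0].round())
t=ctrl.read_camera("top");s=ctrl.read_camera("side")
cv2.imwrite("pics/w11.png",im)
cv2.imwrite("pics/fin_t.png",cv2.resize(t[130:330,130:430],(800,533),interpolation=cv2.INTER_CUBIC));cv2.imwrite("pics/fin_s.png",cv2.resize(s[120:370,180:420],(576,600),interpolation=cv2.INTER_CUBIC))
E
```

```text
t 11.4167 local [-189.1   -5.2  223.8] rot [-179.1    0.3  -80.9] Floc [0.1 1.  0.3]
mould_unit_front [(0.58, [270, 79])]
mould_unit_bar_hinge [(0.78, [364, 86]), (0.74, [462, 228])]
mould_unit_bar_end [(0.94, [240, 92]), (0.7, [54, 342])]
front [272.  82.]
hinge [364.  90.]
end [242.  91.]
DL [183.  77.]
DR [359.  77.]
```

View pics/w11.png

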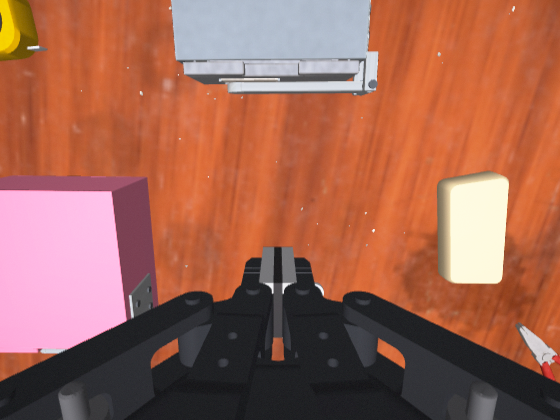

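View pics/fin_t.png

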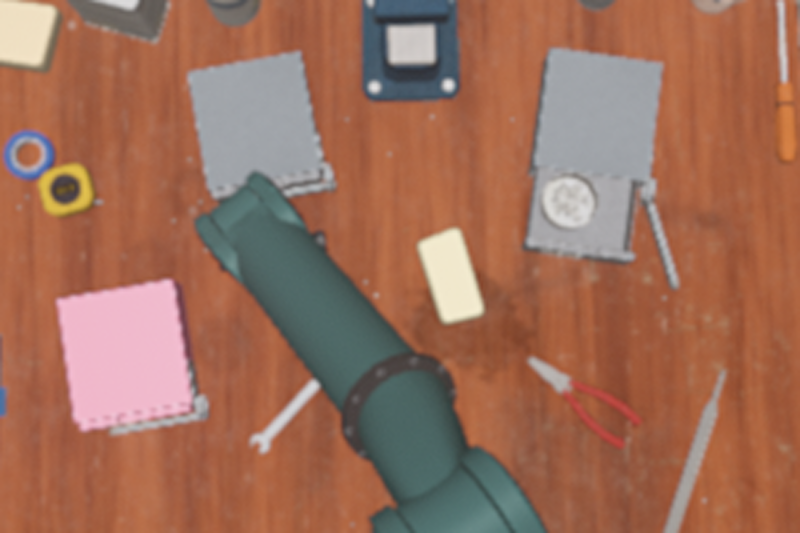

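View pics/fin_s.png

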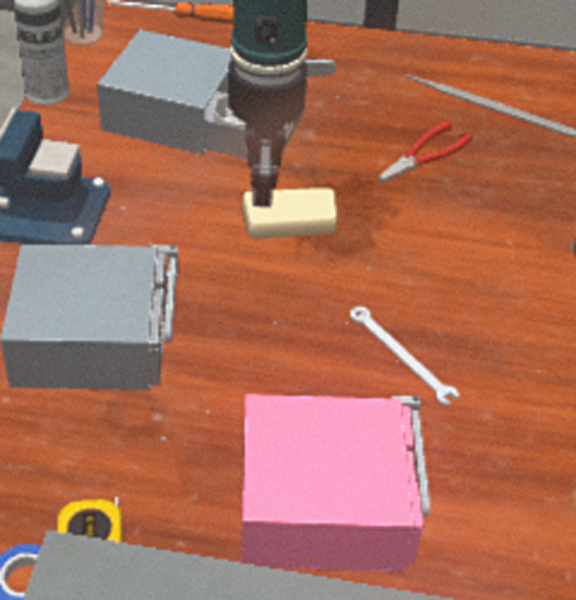

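The drawer is shut and the bar flat. The predicted and detected points agree to 2–4 px: bar end (242,91) against (240,92), front (272,82) against (270,79). The block, tin unit, tape measure and wrench sit where they did, and the arm is clear.

```bash
python3 - <<'E'
from h import *
from plant import ctrl
rep(); print(ctrl.finish_job())
E
```

```text
t 11.7167 local [-195.3   -7.6  214.6] rot [ 1.798e+02 -1.000e-01 -8.090e+01] Floc [-0.4 -0.1 -0.6]
the job is handed in; nothing more can be done
None
```

I pushed the drawer with the hollow mould half fully home, then swung that unit's locking bar flat along the drawer front, and handed the job in at 11.7 s. I used only the shut fingertips.

- **Drawer:** it reached its end stop. It pushed back with about 10 N and moved no further. It was not re-pressed after the bar was turned, but the last pictures still show it shut.
- **Bar:** it reached its end stop the same way, at about 10 N. The fingertips stopped at 109.8 mm in front of the unit's origin, where 110 mm was expected.
- **Last pictures:** the front, hinge and bar end are within 2–4 px of where they should be with the drawer shut and the bar flat. The tin unit, the solid block, the tape measure, the wrench, the pliers and the pink look-alike look unmoved. The arm partly hid the wrench in the top view and the tin unit in the side view, but the other view showed each of them.
- **Not seen:** the mould half is now inside the closed drawer, so its final position could not be checked. Nothing touched it while it was in view.

No check failed or disagreed. Two early move calls were refused because every row needs all its keys; neither moved the arm.

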